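Walk a stuck bearing shield off its bearing with light mallet taps

TASK

The aluminium bearing shield is stuck on the bearing that stands on the blue knock-off stand. Take the mallet and tap lightly with its red lower face on the bosses of the shield's two lugs in turn, left and right, so that it walks down off the bearing until it lies level and fully down on the stand's rubber ring; then set the mallet back down on the bench beside the stand. A cocked shield jams: change sides then and never force it (keep well under 20 N), touch stand and shield with the mallet only, and leave the other things where they lie.

Things in the scene. Friction and masses are not known exactly. Their poses are not given: they have to be found in the camera images.
- mallet_grip (a point): where to grip the mallet: a point on its level wooden handle (22 mm wide, 26 mm high, reaching 132 mm on behind this point), 48 mm from the head's axis and 46 mm above the head's lower face. Grip from above, across the handle. x axis: along the handle to the head; z up
- mallet: soft-faced mallet, about 0.42 kg, standing on its red face on the bench, handle level. Upright head 92 mm high, 40 mm across at the faces (red rubber below, white above), 34 mm between. Origin: centre of the red lower face; handle along -x, at half the head's height. Above 5 N the red face gives, about 1 mm per 5 N, up to 4 mm
- stand: blue steel knock-off stand, fixed: base 110 (x) by 150 (y) by 12 mm; in its middle a stake with the ball bearing (35 mm across, 46 to 57 mm above the bench, leaning a little), round the stake a black rubber ring, top 30.5 mm above the bench. Origin: centre of the underside; y axis points to the left lug, z up
- shield: the stuck aluminium bearing shield, 92 mm across, hub 52 mm across; origin in the middle of its underside, about 40 mm above the bench at the start, 30.5 mm when fully down on the rubber ring. y axis points to the left boss. Friction grips it at both sides of the bearing, 17.5 mm left and right of the middle; it stays where it is left. To press both sides down at once takes some 30 N
- boss_left (a point): centre of the flat top of the bolt boss (22 mm across) on the shield's left lug, 56 mm from the stand's axis on its +y side; 54 to 57 mm above the bench at the start, 45.5 mm when fully down, up to 64 mm while cocked; 1 mm higher than the hub. 7 to 10 N on one boss brings that side down alone, turning about the other, until the shield jams or lies on the ring
- boss_right (a point): the same on the right lug, on the stand's -y side. How far the shield can be cocked before it jams is unknown: 0.02 to 0.11 rad to a side, 0.13 both ways together (so 1 to 10 mm stroke at the boss, about 2 mm at the middle a tap). Then the force climbs and pressing on only loads the bearing: the other boss has to be tapped. Some 4 to 9 taps in all
- brake_disc: rust-brown brake disc, 54 mm across, bystander
- driver_teal: teal screwdriver, 191 mm long, bystander
- end_bell: another, round grey aluminium bearing shield, 76 mm across, 42 mm high, bystander
- marker_black: white and black marker pen, 133 mm long, bystander
- shaft_coupling: small aluminium shaft coupling, 32 mm, bystander
- locking_pliers: grey locking pliers, 246 mm long, bystander

How it is judged:
By the outcome, as a careful person would: the job done as asked, in the order asked, and still so for the second after the job is handed in, with the robot touching nothing.
It also fails if it takes over 64 s, if anything falls off the work surface, if the arm or the gripper's body presses on something with over 40 N, if the wrist force passes 120 N, or if a joint passes its speed limit or range.

ROBOT

A 7-joint arm with a two-finger parallel gripper is mounted at the origin on a cart in front of the work surface, level with it; the furniture and walls round the work are solid. World frame = base frame: x ahead of the robot, y to its left, z up, the work surface at z = 0. Lengths are in mm, angles in degrees, forces in N, time in s.
With the tool pointing down it reaches from about 400 to 875 mm from the base axis. Payload 6.5 kg.
Tool frame: the origin (TCP) lies at the very end of the fingers, on their centre line; the grasp point (between the pads) lies 19 mm behind it; z points along the fingers, y is the line along which they close (so a half turn about z gives the same grasp; the last joint's range is limited). The gripper opens to 88 mm and grips with 3 to 60 N. Pads are 18 mm wide; open, the fingers measure 123 mm over their backs; the gripper's body (75 mm by 187 mm) begins 45 mm behind the grasp point.
Start: joints at [73.098, 30.733, -0.252, 88.115, 0.149, 61.152, -4.079], TCP at [147.421, -633.054, 207.016] pointing down, gripper open.
Joint ranges: [-154.64, 154.64], [-21.42, 123.67], [-72.66, 72.17], [13.99, 137.28], [-74.86, 254.86], [10.95, 109.41], [-158.01, 158.01]. Speed limits (degrees/s): [136.94, 136.94, 180, 180, 180, 180, 180].

INTERFACE

Orientations are given as [roll, pitch, yaw] about the fixed x, y, z axes, in that order (R = Rz(yaw) Ry(pitch) Rx(roll)).
In Python, from station import arm gives the robot as it stands.
- The arm moves only by the shell command python3 -m inch 'ROWS' [OPENING]. ROWS is JSON, a list that holds one entry, the list of rows, each a list of 6 numbers: the shift along the tool's x, y, z in mm, then the turn, a rotation vector about the tool's x, y, z in degrees. In form: [[[x, y, z, rx, ry, rz], ...]]. A call has exactly 10 rows; each row shifts and turns the commanded pose from where the row before left it, along the tool's axes as they then stand; what a row does not reach is not made up. A row lasts 1/10 s, in which the tool goes at most 50 mm and 8.59 degrees, less where a joint would pass 70% of its speed; a pose out of reach is approached as far as the arm can. A call is refused whole if a number of a shift passes 50 or a number of a turn 8.59, either way. A call with a gripper value outside its range is refused whole. OPENING is the closure in counts, from 0 (fully open) to 255 (shut), set as the call begins (- or left out, the last holds). The fingers move at their own pace and stop on an object; the grip force is fixed at half the most. Time passes only in rows, so rows that do not move let the fingers close, or fill a call up. It gives the time, the measured TCP pose, the force, the opening and the grip force at its end, in the units of the state.
- arm.sense(): the state, without advancing time (a new reading comes with each control period).
- arm.get_image(name): name is "side" or "top"; returns a dict with "image" (420x560x3 uint8, blue, green, red), "mtx" (3x3 intrinsics, pixels), "k1" (the pictures are not rectified: a ray, as slopes to the right and down, at radius r is drawn at 1 + k1 r^2 times it, then the intrinsics apply), "world_to_cam" (4x4, takes a point from world to camera coordinates). Camera axes: x right, y down, z forward; pixel columns grow to the right and rows downward; lengths in mm; the calibration is good to about 2 mm. A picture is of the moment at which its call begins. There is no depth.
- arm.sign_off(): hands the job in; it is judged then, once.
The state is a dict: "t": time; "joint_pos": joint angles; "joint_vel": joint speeds; "tau": joint torques, N m; "eef_pos": TCP position; "tool_rot": TCP orientation; "force": force on the tool from outside, world axes, zero at the start; "torque": the same for the moment, N m; "opening": opening from 0.0 (shut) to 1.0 (fully open); "grip_force": force on a finger pad.
Only numpy, scipy, OpenCV 4.12 (cv2) and the standard library are available. Lean on these libraries where they do the work, as an engineer would, in place of code of your own. Each camera call takes 0.05 s, during which the arm holds its last target. There are 200 camera calls.

## Working session

There is one attempt and no reset: what is moved stays moved. The work goes in short steps, Python scripts to look and compute and a shell command to move; the robot and the scene stay as the last step left them, time stands still between calls to the robot, and variables do not carry over. Pictures are saved under pics/ and viewed, at most 10 in all, crops included, and the job is handed in when it is done.

```bash
mkdir -p pics; ls; cat > h.py <<'E'
import numpy as np, cv2
from station import arm
def snap(cam,fn,crop=None,s=1):
    d=arm.get_image(cam); im=d["image"]
    np.savez(f"{cam}.npz",mtx=d["mtx"],k1=d["k1"],T=d["world_to_cam"])
    if crop: x0,y0,x1,y1=crop; im=im[y0:y1,x0:x1]
    if s!=1: im=cv2.resize(im,None,fx=s,fy=s,interpolation=cv2.INTER_CUBIC)
    cv2.imwrite("pics/"+fn,im)
def cal(cam):
    d=np.load(f"{cam}.npz"); return d["mtx"],np.array([float(d["k1"]),0,0,0,0]),d["T"]
def px2w(cam,px,z):
    K,D,T=cal(cam); p=cv2.undistortPoints(np.array(px,float).reshape(-1,1,2),K,D).reshape(-1,2)
    R,t=T[:3,:3],T[:3,3]; c=-R.T@t; r=np.c_[p,np.ones(len(p))]@R
    return c+r*((np.broadcast_to(z,len(p))-c[2])/r[:,2])[:,None]
def w2px(cam,P):
    K,D,T=cal(cam); return cv2.projectPoints(np.array(P,float).reshape(-1,1,3),cv2.Rodrigues(T[:3,:3])[0],T[:3,3],K,D)[0].reshape(-1,2)
E
python3 - <<'E'
from h import *
snap("top","t1.png",s=1.4); snap("side","s1.png",s=1.4)
s=arm.sense(); print(s)
for c in("top","side"):
    K,D,T=cal(c); print(c,K[0,0],D[0],-T[:3,:3].T@T[:3,3])
E
```

```text
pics
{'t': 0.1, 'joint_pos': array([73.09739077, 30.77352522, -0.25485914, 88.16251683,  0.15128228,
       61.15128234, -4.08014737]), 'joint_vel': array([-0.02183975, -0.11145791, -0.03093304, -0.00287267, -0.03006573,
        0.00303396, -0.07154218]), 'tau': array([ 1.91473948e-03, -5.72084248e+01,  9.93439816e-01, -2.52235579e+01,
       -5.61905571e-02,  1.34742900e-02,  3.71999511e-05]), 'eef_pos': array([ 147.27750026, -632.50166831,  206.23961901]), 'tool_rot': array([-1.79913370e+02,  8.18398256e-03,  1.31146357e+01]), 'force': array([0.87495183, 0.03702895, 0.35468933]), 'torque': array([ 0.00678988,  0.0311614 , -0.00671599]), 'grip_force': 0.0, 'opening': 1.001979882528924}
top 447.4313361393709 -0.06569993755218169 [ 368.44333124   87.61506188 1150.73147374]
side 388.4774634286593 0.032795770743580914 [ 279.60707602 -628.3843464   685.38820764]
```

View pics/t1.png

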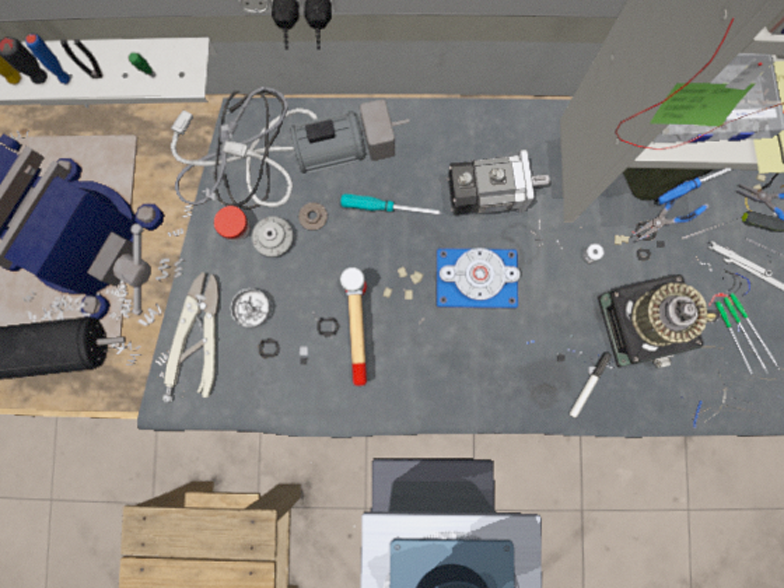

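View pics/s1.png

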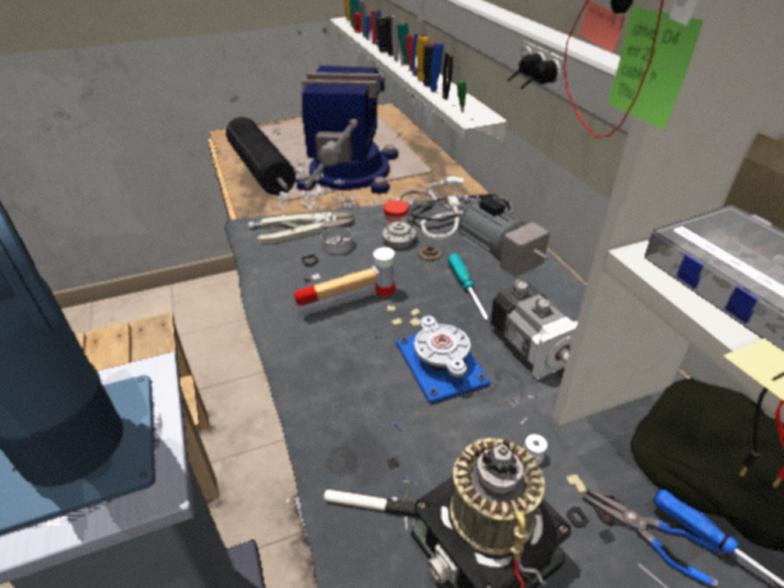

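The top view shows the mallet head's white face at about (352,279)/1.4 and the handle end at (359,384)/1.4. The blue stand runs from (437,249) to (519,307), with its left boss at (446,273) and right boss at (514,273). The side view agrees, and the way to the mallet is clear.

```bash
python3 - <<'E'
from h import *
np.set_printoptions(precision=1,suppress=True)
f=lambda c,p,z:px2w(c,np.array(p)/1.4,z)
print("T head,end",f("top",[[352,279],[357,345],[359,384]],[92,59,59]))
print("T stand corners",f("top",[[438,249],[518,249],[519,307],[437,307]],12))
print("T bosses",f("top",[[446,273],[514,273]],55))
print("T hub/bearing",f("top",[[480,273]],57))
print("S head top,end",f("side",[[384,256],[306,295]],[92,46]))
print("S bosses",f("side",[[429,323],[457,366]],55), f("side",[[442,342]],57))
d=[f("top",[[352,279]],92)]
h,e=px2w("top",np.array([[352,279],[357,345]])/1.4,[92,59]); print(np.degrees(np.arctan2((h-e)[1],(h-e)[0])))
snap("top","t2.png",(230,165,390,285),5)
E
```

```text
T head,end [[557.9 179.5  92. ]
 [447.  171.1  59. ]
 [379.6 166.2  59. ]]
T stand corners [[ 630.4   27.6   12. ]
 [ 631.8 -121.4   12. ]
 [ 522.9 -121.1   12. ]
 [ 521.5   29.3   12. ]]
T bosses [[ 576.9   15.6   55. ]
 [ 578.  -105.4   55. ]]
T hub/bearing [[577.1 -44.6  57. ]]
S head top,end [[556.2 166.5  92. ]
 [399.4 165.9  46. ]]
S bosses [[ 575.8   -0.2   55. ]
 [ 575.7 -108.4   55. ]] [[575.7 -52.6  57. ]]
4.353118886470538
```

View pics/t2.png

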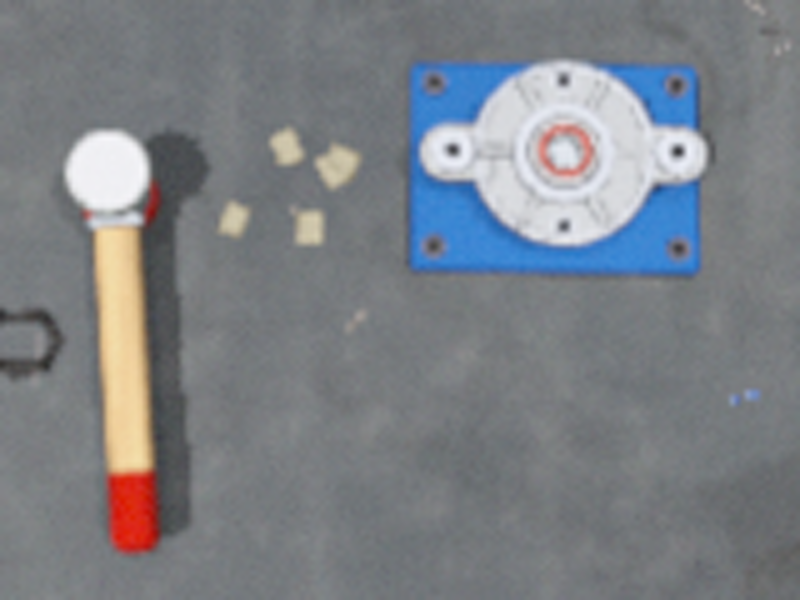

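The crop is enlarged five times and offset by (230,165). The white face is at (107,172), and the handle axis runs from (120,228) to (133,550). The boss holes are at (453,150) and (678,150), the bearing centre at (566,150), and the stand runs from (411,64) to (699,272).

```bash
python3 - <<'E'
from h import *
np.set_printoptions(precision=1,suppress=True)
f=lambda p,z:px2w("top",(np.array(p)+.5)/5-.5+[230,165],z)
h,a,e=f([[107,172],[120,228],[133,550]],[92,57,57]); print("mallet",h,a,e,"yaw",np.degrees(np.arctan2((a-e)[1],(a-e)[0])),np.degrees(np.arctan2((h-e)[1],(h-e)[0])))
d=(h-e)[:2]/np.linalg.norm((h-e)[:2]); print("grip",h[:2]-48*d,"len",np.linalg.norm((h-e)[:2]))
print("bosses",f([[453,150],[678,150]],55.5),"bearing",f([[566,150]],57))
print("stand",f([[411,64],[695,66],[699,272],[411,271]],12).mean(0), f([[411,64],[695,66],[699,272],[411,271]],12))
print("side preds (x1.4)",1.4*w2px("side",[h,[577,10,55.5],[577,-102,55.5],e]))
E
```

```text
mallet [558.6 180.5  92. ] [536.8 176.5  57. ] [378.8 166.9  57. ] yaw 3.4837760718362416 4.335019168409011
grip [510.7 176.9] len 180.28414462826643
bosses [[ 577.8   11.6   55.5]
 [ 578.9 -100.5   55.5]] bearing [[578.1 -44.5  57. ]]
stand [577.5 -43.7  12. ] [[ 631.6   30.3   12. ]
 [ 631.9 -117.7   12. ]
 [ 523.6 -117.7   12. ]
 [ 522.8   30.2   12. ]]
side preds (x1.4) [[382.6 251.8]
 [427.2 318.9]
 [456.  362.8]
 [294.3 292.7]]
```

```bash
python3 -m inch '[[[34,-24,0,0,0,0],[34,-24,0,0,0,0],[34,-24,0,0,0,0],[34,-24,0,0,0,0],[34,-24,0,0,0,0],[34,-24,0,0,0,0],[34,-24,0,0,0,0],[34,-24,0,0,0,0],[34,-24,0,0,0,0],[34,-24,0,0,0,0]]]' 0; python3 -c "
from h import *
s=arm.sense();print(s['joint_pos'],s['eef_pos'],s['tool_rot'])"
```

```text
t: 1.15
eef_pos: [424.9, -320.7, 206.9]
tool_rot: [-180.0, 0.0, 13.1]
force: [0.7, 0.5, -0.5]
opening: 0.999
grip_force: 0.0
[ 39.12745254  19.62791122  -8.57616416 105.62832096   3.50990304
  55.00802489 -47.87002089] [ 424.88795688 -320.74021748  206.93240303] [-1.79995073e+02  1.01800935e-02  1.31021757e+01]
```

```bash
python3 -m inch '[[[19,-45,0,0,0,0],[19,-45,0,0,0,0],[19,-45,0,0,0,0],[19,-45,0,0,0,0],[19,-45,0,0,0,0],[19,-45,0,0,0,0],[19,-45,0,0,0,0],[19,-45,0,0,0,0],[19,-45,3,0,0,0],[10,-15,8,0,0,9.1]]]' 0; python3 -m inch '[[[0,0,5,0,0,1],[0,0,0,0,0,0],[0,0,0,0,0,0],[0,0,0,0,0,0],[0,0,0,0,0,0],[0,0,0,0,0,0],[0,0,0,0,0,0],[0,0,0,0,0,0],[0,0,0,0,0,0],[0,0,0,0,0,0]]]' 0;  python3 -c "
from h import *
s=arm.sense();print(s['joint_pos'],s['eef_pos'],s['tool_rot'])"
```

```text
t: 2.15
eef_pos: [424.1, -322.2, 202.0]
tool_rot: [-180.0, 0.0, 12.1]
force: [0.1, -0.2, 0.3]
opening: 1.003
grip_force: 0.0
[ 39.10037529  19.97049575  -8.33838193 105.8947767    3.49525744
  54.38243192 -48.6628867 ] [ 424.11672987 -322.15981231  202.00022427] [-1.79999575e+02  3.06459841e-03  1.21174934e+01]refused, turn out of range in row 10
```

```bash
python3 -m inch '[[[18.5,-46,0,0,0,0],[18.5,-46,0,0,0,0],[18.5,-46,0,0,0,0],[18.5,-46,0,0,0,0],[18.5,-46,0,0,0,0],[18.5,-46,0,0,0,0],[18.5,-46,0,0,0,0],[18.5,-46,5,0,0,0],[18.5,-46,10,0,0,0],[18.5,-46,10,0,0,8.1]]]' 0;  python3 -c "
from h import *
s=arm.sense();print(s['joint_pos'],s['eef_pos'],s['tool_rot'])
snap('side','s3.png',(160,140,400,260),3.3);print(w2px('side',s['eef_pos']))"
```

```text
t: 3.15
eef_pos: [508.3, 165.6, 177.5]
tool_rot: [-180.0, -0.0, 4.2]
force: [1.2, -0.9, -0.2]
opening: 0.997
grip_force: 0.0
[  -6.92764482   22.9760375   -20.04121722  106.40443701    9.73169933
   52.23613521 -117.26918955] [508.3346761  165.61194332 177.50640432] [-1.79976419e+02 -3.80685335e-02  4.21270430e+00]
[[255.27281575 158.97080839]]
```

View pics/s3.png

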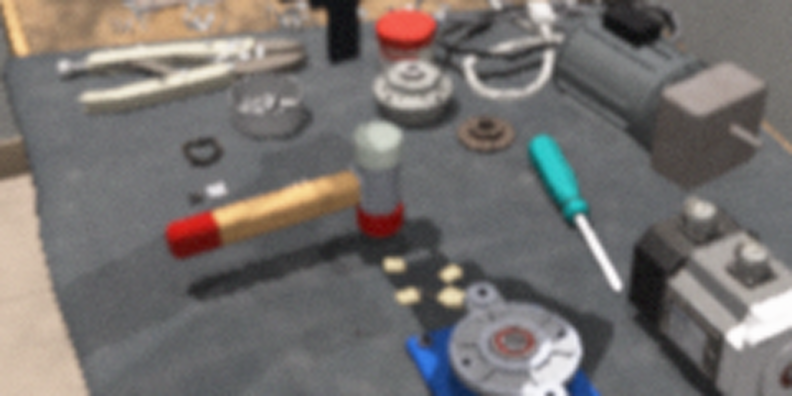

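The side view puts the white face at about (274.8,181.5) px, against (273.3,179.9) predicted, so the mallet position is good to a few millimetres. I'll shift over, descend and grip.

```bash
python3 -m inch '[[[1.6,-12.3,5,0,0,0],[0,0,30,0,0,0],[0,0,40,0,0,0],[0,0,35,0,0,0],[0,0,22,0,0,0],[0,0,10,0,0,0],[0,0,4.5,0,0,0],[0,0,0,0,0,0],[0,0,0,0,0,0],[0,0,0,0,0,0]]]' 0; python3 -m inch '[[[0,0,0,0,0,0],[0,0,0,0,0,0],[0,0,0,0,0,0],[0,0,0,0,0,0],[0,0,0,0,0,0],[0,0,0,0,0,0],[0,0,0,0,0,0],[0,0,0,0,0,0],[0,0,0,0,0,0],[0,0,0,0,0,0]]]' 255
```

```text
t: 4.2
eef_pos: [509.6, 176.0, 32.2]
tool_rot: [-180.0, -0.1, 4.3]
force: [-0.2, -0.2, -0.9]
opening: 1.003
grip_force: 0.0
t: 5.2
eef_pos: [508.7, 175.8, 31.1]
tool_rot: [-180.0, 0.0, 4.3]
force: [0.7, 0.5, 0.3]
opening: 0.116
grip_force: 0.0
```

```bash
python3 - <<'E'
from h import *
s=arm.sense();print(s['opening'],s['grip_force'],s['eef_pos'])
snap("side","s4.png",(190,140,350,260),5)
E
```

```text
0.11624341518882997 0.0 [508.69472337 175.82677145  31.09830269]
```

View pics/s4.png

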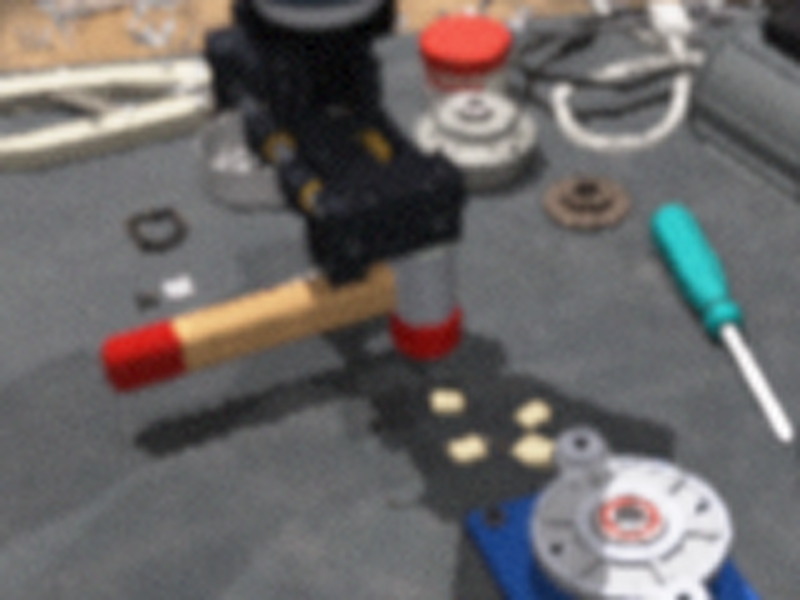

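The gripper is closed but the handle lies fully visible in front of and under the fingertips, near (350,280). I'll check where the TCP and the head project.

```bash
python3 - <<'E'
from h import *
snap("top","t4.png",(225,170,325,290),5)
np.set_printoptions(precision=1,suppress=True)
P=[[508.7,175.8,31.1],[508.7,175.8,50],[508.7,175.8,95],[556,180,0],[556,180,92]]
print("side crop",(w2px("side",P)-[190,140])*5); print("top crop",(w2px("top",P)-[225,170])*5)
E
```

```text
side crop [[337.1 315.9]
 [335.1 288.4]
 [330.3 220.2]
 [417.4 335.3]
 [412.3 200.9]]
top crop [[147.3 263.8]
 [144.4 259.1]
 [137.1 247. ]
 [145.7 181.2]
 [131.  150.3]]
```

View pics/t4.png

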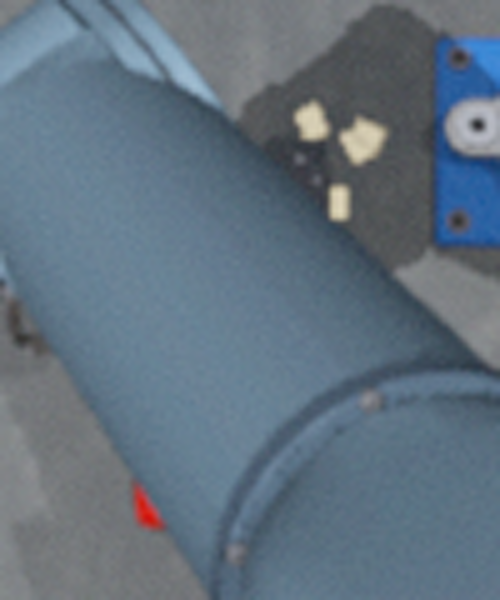

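```bash
python3 - <<'E'
from h import *
s=arm.sense();print(s['opening'],s['grip_force'],s['eef_pos'],s['t'])
snap("side","s5.png",(225,165,295,218),11)
import cv2
im=cv2.imread("pics/s5.png")
for P,c in (([508.7,175.8,31.1],(0,255,0)),([508.7,175.8,59],(255,255,0)),([508.7,153,31.1],(255,0,255)),([508.7,165,59],(0,0,255))):
    u=(w2px("side",P)[0]-[225,165]+.5)*11; cv2.circle(im,tuple(int(v) for v in u),4,c,-1)
cv2.imwrite("pics/s5.png",im)
E
```

```text
0.025519255888705236 0.0 [508.69794405 175.80425955  31.08511615] 5.3
```

View pics/s5.png

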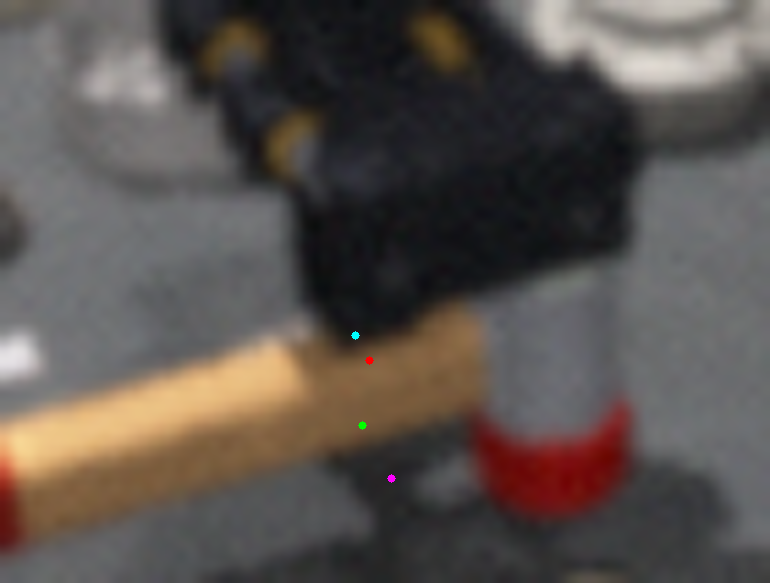

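The fingers are still closing on nothing (0.026). The visible tip ends near (360,340), level with the top of the handle, while the reported TCP projects to (362,425). I'll check the height against the corners of the gripper body.

```bash
python3 - <<'E'
from h import *
np.set_printoptions(precision=0,suppress=True)
for z in (95,110,124):
    P=[[508.7+a,175.8+b,z] for b in(-93.5,-37.5) for a in(-37.5,37.5)]+[[508.7+a,175.8-37.5,z] for a in(-93.5,93.5)]
    print(z,((w2px("side",P)-[225,165]+.5)*11).tolist())
K,D,T=cal("side");print(T[:3,:3])
s=arm.sense();print(s['opening'],s['grip_force'],s['force'])
E
```

```text
95 [[318.3418456225588, 480.4666991456866], [635.5870484376699, 400.95015254367195], [243.28492810378435, 338.7459219223182], [549.1179624319739, 265.230007215437], [6.725179056099023, 395.5478949187178], [769.8372441787383, 212.11734522791915]]
110 [[314.0760083869147, 426.98966588249425], [634.5848770716855, 347.77186941881547], [238.45296343763096, 286.11011244614406], [547.3250175104035, 212.9213328349318], [-0.5373829938376673, 342.66378410557894], [770.1682907140219, 160.0483540612949]]
124 [[310.0125435797612, 376.0808366265845], [633.631723397599, 297.1660104654754], [233.8534936525578, 236.0394616511859], [545.6198239193549, 163.17887370759627], [-7.453181885282447, 292.3431947802401], [770.4847089480073, 110.54564178522375]]
[[ 1. -0. -0.]
 [-0. -1. -1.]
 [ 0.  1. -1.]]
0.003415370733561176 0.0 [-0. -1. -0.]
```

The body corners and the fingertip both put the gripper about 46 mm higher than the reported TCP. I'll reopen and go down in checked steps.

```bash
python3 -m inch '[[[0,0,0,0,0,0],[0,0,0,0,0,0],[0,0,0,0,0,0],[0,0,0,0,0,0],[0,0,0,0,0,0],[0,0,0,0,0,0],[0,0,0,0,0,0],[0,0,0,0,0,0],[0,0,0,0,0,0],[0,0,0,0,0,0]]]' 0
python3 -m inch '[[[0,0,4,0,0,0],[0,0,4,0,0,0],[0,0,4,0,0,0],[0,0,4,0,0,0],[0,0,3,0,0,0],[0,0,0,0,0,0],[0,0,0,0,0,0],[0,0,0,0,0,0],[0,0,0,0,0,0],[0,0,0,0,0,0]]]' 0
python3 - <<'E'
from h import *
P=arm.sense()['eef_pos'];print(P)
snap("side","s6.png",(200,140,300,215),8)
im=cv2.imread("pics/s6.png")
for z,c in ((0,(0,255,0)),(47,(0,0,255))):
  for y in (-44,44):
    u=(w2px("side",P+[0,y,z])[0]-[200,140]+.5)*8; cv2.circle(im,tuple(int(v) for v in u),4,c,-1)
cv2.imwrite("pics/s6.png",im)
E
```

```text
t: 6.35
eef_pos: [508.7, 175.8, 31.1]
tool_rot: [-180.0, 0.0, 4.3]
force: [-0.3, -0.4, -0.6]
opening: 0.89
grip_force: 0.0
t: 7.35
eef_pos: [508.8, 175.8, 12.3]
tool_rot: [-180.0, -0.0, 4.3]
force: [0.8, -0.2, 0.5]
opening: 1.003
grip_force: 0.0
[508.83595002 175.84466477  12.2519163 ]
```

View pics/s6.png

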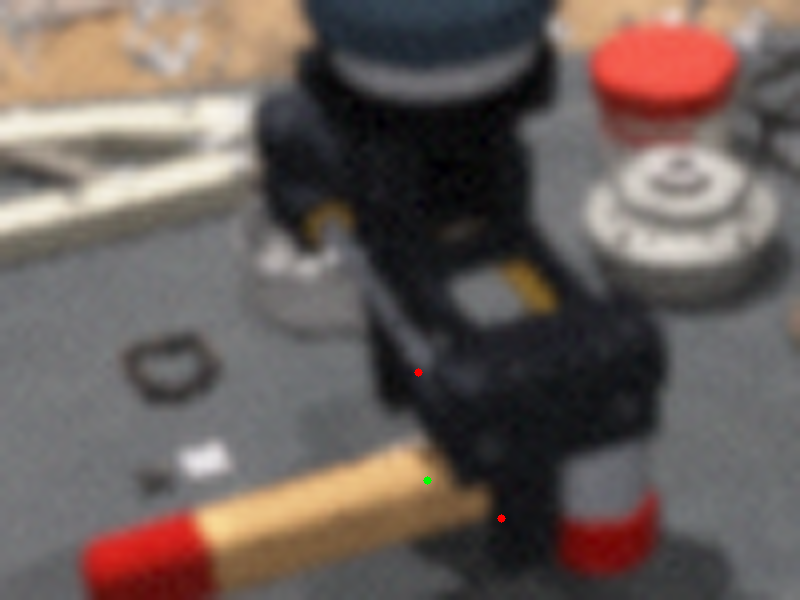

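The near fingertip shows at (520,565) and the far one at (395,405). That agrees with the tips being about 46 mm above the reported TCP and straddling the handle. I'll go 25 mm further.

```bash
python3 -m inch '[[[0,0,4,0,0,0],[0,0,4,0,0,0],[0,0,4,0,0,0],[0,0,3,0,0,0],[0,0,3,0,0,0],[0,0,3,0,0,0],[0,0,2,0,0,0],[0,0,2,0,0,0],[0,0,0,0,0,0],[0,0,0,0,0,0]]]' 0
python3 -m inch '[[[0,0,0,0,0,0],[0,0,0,0,0,0],[0,0,0,0,0,0],[0,0,0,0,0,0],[0,0,0,0,0,0],[0,0,0,0,0,0],[0,0,0,0,0,0],[0,0,0,0,0,0],[0,0,0,0,0,0],[0,0,0,0,0,0]]]' 255
```

```text
t: 8.4
eef_pos: [508.7, 175.9, -12.9]
tool_rot: [-180.0, 0.0, 4.3]
force: [-0.8, 0.3, -0.3]
opening: 1.002
grip_force: 0.0
t: 9.4
eef_pos: [508.6, 175.6, -12.9]
tool_rot: [180.0, 0.0, 4.3]
force: [-0.7, -0.8, 0.8]
opening: 0.24
grip_force: 29.9
```

Gripped at 21 mm with 30 N. The mallet's face height is therefore reported z + 12.9. I'll lift and carry it over the left boss.

```bash
python3 -m inch '[[[0,0,-5,0,0,0],[0,0,-10,0,0,0],[0,0,-20,0,0,0],[0,0,-20,0,0,0],[0,0,-20,0,0,0],[0,0,-15,0,0,0],[0,0,-5,0,0,0],[1,10,0,0,0,0],[1,20,0,0,0,0],[1,20,0,0,0,0]]]' 
python3 -m inch '[[[1,20,0,0,0,0],[1,20,0,0,0,0],[1,20,0,0,0,0],[0.7,20,0,0,0,0],[0,20,0,0,0,0],[0,13,0,0,0,0],[0,5.6,0,0,0,0],[0,0,0,0,0,0],[0,0,0,0,0,0],[0,0,0,0,0,0]]]' 
python3 - <<'E'
from h import *
np.set_printoptions(precision=1,suppress=True)
P=arm.sense()['eef_pos'];print(P)
snap("top","t7.png",(250,150,390,270),5);snap("side","s7.png",(200,120,380,270),4)
a=cv2.imread("pics/t7.png");b=cv2.imread("pics/s7.png")
h=P+[49.9,3.75,12.9]
for Q,c in ((h,(0,255,0)),(h+[0,0,92],(0,255,255)),([577.8,11.6,55],(255,0,255)),([577.8,-100.5,55],(255,0,255))):
    for cam,im,o,k in (("top",a,[250,150],5),("side",b,[200,120],4)):
        u=(w2px(cam,Q)[0]-o+.5)*k; cv2.circle(im,tuple(int(v) for v in u),3,c,-1)
cv2.imwrite("pics/c7.png",cv2.resize(np.hstack([cv2.resize(a,(700,600)),b]),(800,338)))
cv2.imwrite("pics/s7.png",b);cv2.imwrite("pics/t7.png",a)
E
```

```text
t: 10.4
eef_pos: [514.7, 124.7, 81.1]
tool_rot: [180.0, 0.1, 4.3]
force: [0.6, -0.4, -4.1]
opening: 0.239
grip_force: 29.9
t: 11.4
eef_pos: [528.0, 9.5, 82.1]
tool_rot: [-180.0, -0.0, 4.4]
force: [0.2, -0.5, -4.7]
opening: 0.243
grip_force: 29.9
[528.    9.5  82.1]
```

View pics/s7.png

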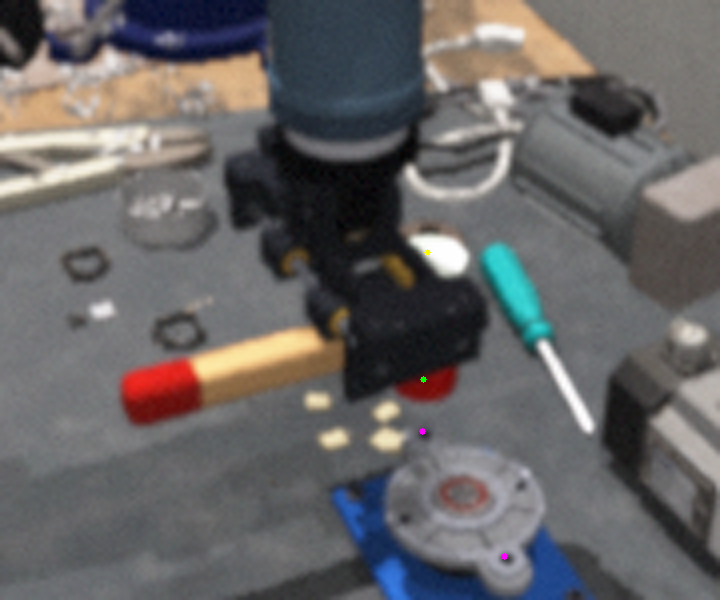

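The side view shows the red face at (424,376) and the white face at (436,255), over the left boss at about (423,441). The tilt is small and the alignment is good to a few millimetres, so I'll go down to find contact.

```bash
python3 -m inch '[[[0,2,8,0,0,0],[0,0,10,0,0,0],[0,0,8,0,0,0],[0,0,4,0,0,0],[0,0,2,0,0,0],[0,0,1,0,0,0],[0,0,1,0,0,0],[0,0,1,0,0,0],[0,0,0,0,0,0],[0,0,0,0,0,0]]]' 
python3 - <<'E'
from h import *
np.set_printoptions(precision=1,suppress=True)
s=arm.sense();P=s['eef_pos'];print(P,s['force'])
d=arm.get_image("side");im=d["image"].astype(int);b,g,r=im[...,0],im[...,1],im[...,2]
h=P+[49.9,3.75,12.9];u=w2px("side",h)[0];m=(r>90)&(g<60)&(b<60);yy,xx=np.nonzero(m);k=(abs(xx-u[0])<25)&(abs(yy-u[1])<25)
print("face pred",u,"red cols",xx[k].min(),xx[k].max(),"rows",yy[k].min(),yy[k].max())
q=w2px("side",h+[0,0,92])[0]; m=(b>180)&(g>180)&(r>180);yy,xx=np.nonzero(m);k=(abs(xx-q[0])<20)&(abs(yy-q[1])<20);print("white pred",q,xx[k].min(),xx[k].max(),yy[k].min(),yy[k].max())
print("left boss pred",w2px("side",[577.8,11.6,55.5]))
E
```

```text
t: 12.5
eef_pos: [528.4, 6.2, 47.2]
tool_rot: [-180.0, -0.0, 4.3]
force: [-0.4, -0.4, -4.7]
opening: 0.241
grip_force: 29.9
[528.4   6.2  47.2] [-0.4 -0.4 -4.7]
face pred [305.7 226.2] red cols 301 313 rows 226 231
white pred [306.6 195.9] 303 316 192 201
left boss pred [[305.2 227.3]]
```

```bash
python3 -m inch '[[[0,0,1,0,0,0],[0,0,1,0,0,0],[0,0,1,0,0,0],[0,0,0.5,0,0,0],[0,0,0.5,0,0,0],[0,0,0.5,0,0,0],[0,0,0,0,0,0],[0,0,0,0,0,0],[0,0,0,0,0,0],[0,0,0,0,0,0]]]'; python3 -c "
from h import *
print(arm.sense()['force'],arm.sense()['torque'])"
```

```text
t: 13.55
eef_pos: [528.3, 6.2, 42.7]
tool_rot: [-180.0, -0.0, 4.3]
force: [-2.3, -0.5, 0.1]
opening: 0.24
grip_force: 29.9
[-2.29035673 -0.45222592  0.05408177] [-0.00895842  0.40260752 -0.03968199]
```

```bash
python3 -m inch '[[[0,0,0.5,0,0,0],[0,0,0.5,0,0,0],[0,0,0.5,0,0,0],[0,0,0,0,0,0],[0,0,0,0,0,0],[0,0,0,0,0,0],[0,0,0,0,0,0],[0,0,0,0,0,0],[0,0,0,0,0,0],[0,0,0,0,0,0]]]'
```

```text
t: 14.55
eef_pos: [528.3, 6.2, 41.1]
tool_rot: [-180.0, -0.0, 4.3]
force: [-4.4, -0.3, 4.0]
opening: 0.243
grip_force: 29.9
```

```bash
python3 -m inch '[[[0,0,0.5,0,0,0],[0,0,0.5,0,0,0],[0,0,0.5,0,0,0],[0,0,0,0,0,0],[0,0,0,0,0,0],[0,0,0,0,0,0],[0,0,0,0,0,0],[0,0,0,0,0,0],[0,0,0,0,0,0],[0,0,0,0,0,0]]]'
```

```text
t: 15.55
eef_pos: [528.3, 6.2, 39.6]
tool_rot: [-180.0, 0.0, 4.3]
force: [-3.4, -0.4, 3.6]
opening: 0.242
grip_force: 29.9
```

```bash
python3 -m inch '[[[0,0,0.5,0,0,0],[0,0,0.5,0,0,0],[0,0,0.5,0,0,0],[0,0,0.5,0,0,0],[0,0,0,0,0,0],[0,0,0,0,0,0],[0,0,0,0,0,0],[0,0,0,0,0,0],[0,0,0,0,0,0],[0,0,0,0,0,0]]]'
```

```text
t: 16.55
eef_pos: [528.3, 6.2, 37.6]
tool_rot: [-180.0, 0.0, 4.3]
force: [-4.0, 1.6, 2.6]
opening: 0.243
grip_force: 29.9
```

```bash
python3 -m inch '[[[0,0,0.5,0,0,0],[0,0,0.5,0,0,0],[0,0,0.5,0,0,0],[0,0,0.5,0,0,0],[0,0,0,0,0,0],[0,0,0,0,0,0],[0,0,0,0,0,0],[0,0,0,0,0,0],[0,0,0,0,0,0],[0,0,0,0,0,0]]]'
```

```text
t: 17.55
eef_pos: [528.0, 6.2, 35.6]
tool_rot: [180.0, 0.0, 4.3]
force: [-4.6, 0.9, 5.5]
opening: 0.241
grip_force: 29.9
```

```bash
python3 -m inch '[[[0,0,0.5,0,0,0],[0,0,0.5,0,0,0],[0,0,0,0,0,0],[0,0,0,0,0,0],[0,0,0,0,0,0],[0,0,0,0,0,0]
,[0,0,0,0,0,0],[0,0,0,0,0,0],[0,0,0,0,0,0],[0,0,0,0,0,0]]]'; python3 -c "
from h import *
d=arm.get_image('side');cv2.imwrite('pics/s8.png',cv2.resize(d['image'][200:300,250:380],None,fx=6,fy=6,interpolation=cv2.INTER_CUBIC))"
```

```text
t: 18.55
eef_pos: [527.6, 6.2, 34.7]
tool_rot: [180.0, 0.1, 4.3]
force: [-7.0, 0.7, 7.4]
opening: 0.241
grip_force: 29.9
```

The left side went down about 7 mm and the force then climbed to 12 N, so it is jammed there. I'll change to the right side.

```bash
python3 -m inch '[[[0,0,-12,0,0,0],[0,0,-13,0,0,0],[-1,14,0,0,0,0],[-2,28,0,0,0,0],[-2,28,0,0,0,0],[-2,28,0,0,0,0],[-1.4,13.5,0,0,0,0],[0,0,4,0,0,0],[0,0,2,0,0,0],[0,0,1,0,0,0]]]'
python3 -m inch '[[[0,0,1,0,0,0],[0,0,0.7,0,0,0],[0,0,0.7,0,0,0],[0,0,0.6,0,0,0],[0,0,0.5,0,0,0],[0,0,0.5,0,0,0],[0,0,0.5,0,0,0],[0,0,0,0,0,0],[0,0,0,0,0,0],[0,0,0,0,0,0]]]'
```

```text
t: 19.6
eef_pos: [528.1, -103.5, 52.2]
tool_rot: [-179.9, 0.0, 4.5]
force: [-0.2, -0.3, -4.8]
opening: 0.236
grip_force: 30.0
t: 20.6
eef_pos: [528.3, -105.6, 48.2]
tool_rot: [-180.0, -0.0, 4.3]
force: [-3.2, 1.1, 1.8]
opening: 0.24
grip_force: 30.0
```

```bash
python3 -m inch '[[[0,0,0.8,0,0,0],[0,0,0.8,0,0,0],[0,0,0.8,0,0,0],[0,0,0.8,0,0,0],[0,0,0.8,0,0,0],[0,0,0.7,0,0,0],[0,0,0.7,0,0,0],[0,0,0.6,0,0,0],[0,0,0,0,0,0],[0,0,0,0,0,0]]]'
```

```text
t: 21.6
eef_pos: [528.2, -105.8, 42.1]
tool_rot: [180.0, 0.0, 4.3]
force: [-2.6, -0.5, 2.2]
opening: 0.242
grip_force: 30.0
```

```bash
python3 -m inch '[[[0,0,0.5,0,0,0],[0,0,0.5,0,0,0],[0,0,0.5,0,0,0],[0,0,0.3,0,0,0],[0,0,0,0,0,0],[0,0,0,0,0,0],[0,0,0,0,0,0],[0,0,0,0,0,0],[0,0,0,0,0,0],[0,0,0,0,0,0]]]'
```

```text
t: 22.6
eef_pos: [528.3, -105.7, 40.3]
tool_rot: [180.0, -0.0, 4.3]
force: [-4.0, -1.3, 3.3]
opening: 0.244
grip_force: 30.0
```

Right side moved about 9 mm. Back to the left.

```bash
python3 -m inch '[[[0,0,-9,0,0,0],[0,0,-10,0,0,0],[1,-14,0,0,0,0],[2,-28,0,0,0,0],[2,-28,0,0,0,0],[2,-28,0,0,0,0],[1.4,-13.5,0,0,0,0],[0,0,8,0,0,0],[0,0,6,0,0,0],[0,0,2,0,0,0]]]'
python3 -m inch '[[[0,0,1,0,0,0],[0,0,1,0,0,0],[0,0,1,0,0,0],[0,0,1,0,0,0],[0,0,1,0,0,0],[0,0,1,0,0,0],[0,0,1,0,0,0],[0,0,0.5,0,0,0],[0,0,0,0,0,0],[0,0,0,0,0,0]]]'
```

```text
t: 23.6
eef_pos: [527.4, 4.5, 42.3]
tool_rot: [180.0, 0.1, 4.2]
force: [-2.5, 0.3, 0.7]
opening: 0.238
grip_force: 30.0
t: 24.6
eef_pos: [528.5, 6.0, 35.9]
tool_rot: [180.0, -0.0, 4.3]
force: [-1.8, -3.3, 3.6]
opening: 0.239
grip_force: 30.0
```

```bash
python3 -m inch '[[[0,0,0.5,0,0,0],[0,0,0.5,0,0,0],[0,0,0.5,0,0,0],[0,0,0.5,0,0,0],[0,0,0,0,0,0],[0,0,0,0,0,0],[0,0,0,0,0,0],[0,0,0,0,0,0],[0,0,0,0,0,0],[0,0,0,0,0,0]]]'
```

```text
t: 25.6
eef_pos: [528.1, 6.1, 33.9]
tool_rot: [180.0, 0.0, 4.3]
force: [-2.7, -3.2, 5.7]
opening: 0.244
grip_force: 30.1
```

```bash
python3 -m inch '[[[0,0,0.5,0,0,0],[0,0,0.5,0,0,0],[0,0,0.3,0,0,0],[0,0,0,0,0,0],[0,0,0,0,0,0],[0,0,0,0,0,0],[0,0,0,0,0,0],[0,0,0,0,0,0],[0,0,0,0,0,0],[0,0,0,0,0,0]]]'; python3 -c "
from h import *
np.set_printoptions(precision=2,suppress=True)
s=arm.sense();print(s['force'],s['torque'])
snap('side','s9.png')
h=s['eef_pos']+[49.9,3.75,12.9]
im=cv2.imread('pics/s9.png').astype(int);b,g,r=im[...,0],im[...,1],im[...,2];u=w2px('side',h)[0];m=(r>90)&(g<60)&(b<60);yy,xx=np.nonzero(m);k=(abs(xx-u[0])<25)&(abs(yy-u[1])<25)
print(u,xx[k].min(),xx[k].max(),yy[k].min(),yy[k].max())
q=w2px('side',h+[0,0,92])[0]; m=(b>180)&(g>180)&(r>180);yy,xx=np.nonzero(m);k=(abs(xx-q[0])<20)&(abs(yy-q[1])<20);print('white pred',q,xx[k].min(),xx[k].max(),yy[k].min(),yy[k].max())"
```

```text
t: 26.6
eef_pos: [527.7, 6.2, 32.6]
tool_rot: [180.0, 0.1, 4.3]
force: [-3.7, -2.7, 7.5]
opening: 0.244
grip_force: 30.1
[-3.68 -2.72  7.46] [-0.79  0.65 -0.19]
[305.3 230.8] 303 312 232 235
white pred [306.21 201.03] 303 315 196 206
```

Jam again at 12 N, with no slip of the mallet in the grip. Over to the right.

```bash
python3 -m inch '[[[0,0,-11,0,0,0],[0,0,-12,0,0,0],[-1,14,0,0,0,0],[-2,28,0,0,0,0],[-2,28,0,0,0,0],[-2,28,0,0,0,0],[-1.4,13.5,0,0,0,0],[0,0,4,0,0,0],[0,0,2,0,0,0],[0,0,2,0,0,0]]]'
python3 -m inch '[[[0,0,1,0,0,0],[0,0,1,0,0,0],[0,0,1,0,0,0],[0,0,1,0,0,0],[0,0,1,0,0,0],[0,0,1,0,0,0],[0,0,1,0,0,0],[0,0,0.5,0,0,0],[0,0,0,0,0,0],[0,0,0,0,0,0]]]'
```

```text
t: 27.65
eef_pos: [528.2, -103.4, 47.2]
tool_rot: [-179.9, 0.0, 4.5]
force: [-1.1, 0.8, -1.2]
opening: 0.245
grip_force: 30.0
t: 28.65
eef_pos: [528.5, -105.5, 40.0]
tool_rot: [-180.0, -0.0, 4.3]
force: [-0.6, 3.5, 1.6]
opening: 0.24
grip_force: 30.0
```

```bash
python3 -m inch '[[[0,0,0.5,0,0,0],[0,0,0.5,0,0,0],[0,0,0.5,0,0,0],[0,0,0.5,0,0,0],[0,0,0.4,0,0,0],[0,0,0,0,0,0],[0,0,0,0,0,0],[0,0,0,0,0,0],[0,0,0,0,0,0],[0,0,0,0,0,0]]]'
```

```text
t: 29.65
eef_pos: [528.2, -105.7, 37.6]
tool_rot: [180.0, 0.0, 4.3]
force: [-2.0, 2.0, 2.5]
opening: 0.238
grip_force: 30.0
```

```bash
python3 -m inch '[[[0,0,0.5,0,0,0],[0,0,0.5,0,0,0],[0,0,0.2,0,0,0],[0,0,0,0,0,0],[0,0,0,0,0,0],[0,0,0,0,0,0],[0,0,0,0,0,0],[0,0,0,0,0,0],[0,0,0,0,0,0],[0,0,0,0,0,0]]]'
```

```text
t: 30.65
eef_pos: [528.2, -105.7, 36.4]
tool_rot: [180.0, 0.0, 4.3]
force: [-2.2, 2.0, 3.4]
opening: 0.239
grip_force: 30.0
```

```bash
python3 -m inch '[[[0,0,-7,0,0,0],[0,0,-9,0,0,0],[1,-14,0,0,0,0],[2,-28,0,0,0,0],[2,-28,0,0,0,0],[2,-28,0,0,0,0],[1.4,-13.5,0,0,0,0],[0,0,6,0,0,0],[0,0,4,0,0,0],[0,0,1,0,0,0]]]'
python3 -m inch '[[[0,0,1,0,0,0],[0,0,1,0,0,0],[0,0,1,0,0,0],[0,0,1,0,0,0],[0,0,1,0,0,0],[0,0,1,0,0,0],[0,0,1,0,0,0],[0,0,0.5,0,0,0],[0,0,0,0,0,0],[0,0,0,0,0,0]]]'
```

```text
t: 31.65
eef_pos: [527.8, 4.5, 40.7]
tool_rot: [180.0, 0.1, 4.2]
force: [-1.9, 0.3, -0.1]
opening: 0.243
grip_force: 30.0
t: 32.65
eef_pos: [528.5, 6.0, 34.0]
tool_rot: [180.0, -0.0, 4.3]
force: [-2.5, -2.9, 3.6]
opening: 0.24
grip_force: 30.0
```

```bash
python3 -m inch '[[[0,0,0.5,0,0,0],[0,0,0.5,0,0,0],[0,0,0.5,0,0,0],[0,0,0.3,0,0,0],[0,0,0,0,0,0],[0,0,0,0,0,0],[0,0,0,0,0,0],[0,0,0,0,0,0],[0,0,0,0,0,0],[0,0,0,0,0,0]]]'
```

```text
t: 33.65
eef_pos: [528.4, 6.2, 32.1]
tool_rot: [180.0, -0.0, 4.3]
force: [-1.0, -3.9, 3.7]
opening: 0.242
grip_force: 30.0
```

```bash
python3 -m inch '[[[0,0,0.5,0,0,0],[0,0,0.5,0,0,0],[0,0,0.5,0,0,0],[0,0,0,0,0,0],[0,0,0,0,0,0],[0,0,0,0,0,0],[0,0,0,0,0,0],[0,0,0,0,0,0],[0,0,0,0,0,0],[0,0,0,0,0,0]]]'
```

```text
t: 34.65
eef_pos: [527.9, 6.2, 30.7]
tool_rot: [180.0, 0.0, 4.3]
force: [-2.2, -3.5, 5.0]
opening: 0.24
grip_force: 30.1
```

```bash
python3 -m inch '[[[0,0,-9,0,0,0],[0,0,-12,0,0,0],[-1,14,0,0,0,0],[-2,28,0,0,0,0],[-2,28,0,0,0,0],[-2,28,0,0,0,0],[-1.4,13.5,0,0,0,0],[0,0,4,0,0,0],[0,0,3,0,0,0],[0,0,1,0,0,0]]]'
python3 -m inch '[[[0,0,1,0,0,0],[0,0,1,0,0,0],[0,0,1,0,0,0],[0,0,1,0,0,0],[0,0,1,0,0,0],[0,0,1,0,0,0],[0,0,0.7,0,0,0],[0,0,0.5,0,0,0],[0,0,0,0,0,0],[0,0,0,0,0,0]]]'
```

```text
t: 35.65
eef_pos: [528.1, -103.8, 43.3]
tool_rot: [-179.9, 0.0, 4.4]
force: [-1.8, -0.4, 0.2]
opening: 0.243
grip_force: 30.0
t: 36.65
eef_pos: [528.5, -105.6, 36.5]
tool_rot: [-180.0, -0.0, 4.3]
force: [-1.3, 2.2, 2.1]
opening: 0.24
grip_force: 30.0
```

```bash
python3 -m inch '[[[0,0,0.5,0,0,0],[0,0,0.5,0,0,0],[0,0,0.5,0,0,0],[0,0,0.5,0,0,0],[0,0,0.3,0,0,0],[0,0,0,0,0,0],[0,0,0,0,0,0],[0,0,0,0,0,0],[0,0,0,0,0,0],[0,0,0,0,0,0]]]'
```

```text
t: 37.65
eef_pos: [528.3, -105.7, 34.1]
tool_rot: [180.0, 0.0, 4.3]
force: [-1.1, 2.0, 2.3]
opening: 0.242
grip_force: 30.0
```

```bash
python3 -m inch '[[[0,0,0.5,0,0,0],[0,0,0.5,0,0,0],[0,0,0.5,0,0,0],[0,0,0,0,0,0],[0,0,0,0,0,0],[0,0,0,0,0,0],[0,0,0,0,0,0],[0,0,0,0,0,0],[0,0,0,0,0,0],[0,0,0,0,0,0]]]'; python3 -c "
from h import *
snap('side','s10.png')"
```

```text
t: 38.65
eef_pos: [528.3, -105.7, 32.6]
tool_rot: [180.0, 0.0, 4.3]
force: [-2.4, 1.1, 4.2]
opening: 0.241
grip_force: 30.0
```

```bash
python3 -m inch '[[[0,0,-9,0,0,0],[0,0,-10,0,0,0],[1,-14,0,0,0,0],[2,-28,0,0,0,0],[2,-28,0,0,0,0],[2,-28,0,0,0,0],[1.4,-13.5,0,0,0,0],[0,0,6,0,0,0],[0,0,5,0,0,0],[0,0,2,0,0,0]]]'
python3 -m inch '[[[0,0,1,0,0,0],[0,0,1,0,0,0],[0,0,1,0,0,0],[0,0,1,0,0,0],[0,0,1,0,0,0],[0,0,0.5,0,0,0],[0,0,0.5,0,0,0],[0,0,0,0,0,0],[0,0,0,0,0,0],[0,0,0,0,0,0]]]'
```

```text
t: 39.7
eef_pos: [527.6, 4.4, 37.8]
tool_rot: [179.9, 0.1, 4.2]
force: [-2.1, 0.4, 0.4]
opening: 0.239
grip_force: 30.0
t: 40.7
eef_pos: [528.3, 5.9, 32.8]
tool_rot: [180.0, 0.0, 4.3]
force: [-3.1, -2.7, 4.3]
opening: 0.238
grip_force: 30.1
```

```bash
python3 -m inch '[[[0,0,0.5,0,0,0],[0,0,0.5,0,0,0],[0,0,0.5,0,0,0],[0,0,0.3,0,0,0],[0,0,0,0,0,0],[0,0,0,0,0,0],[0,0,0,0,0,0],[0,0,0,0,0,0],[0,0,0,0,0,0],[0,0,0,0,0,0]]]'
```

```text
t: 41.7
eef_pos: [527.7, 5.9, 31.0]
tool_rot: [180.0, 0.1, 4.3]
force: [-6.0, -2.9, 8.5]
opening: 0.242
grip_force: 30.1
```

```bash
python3 -m inch '[[[0,0,-9,0,0,0],[0,0,-12,0,0,0],[-1,14,0,0,0,0],[-2,28,0,0,0,0],[-2,28,0,0,0,0],[-2,28,0,0,0,0],[-1.4,13.5,0,0,0,0],[0,0,6,0,0,0],[0,0,5,0,0,0],[0,0,3,0,0,0]]]'
python3 -m inch '[[[0,0,1,0,0,0],[0,0,1,0,0,0],[0,0,1,0,0,0],[0,0,0.7,0,0,0],[0,0,0.5,0,0,0],[0,0,0,0,0,0],[0,0,0,0,0,0],[0,0,0,0,0,0],[0,0,0,0,0,0],[0,0,0,0,0,0]]]'
```

```text
t: 42.7
eef_pos: [527.9, -103.4, 37.0]
tool_rot: [-179.9, 0.1, 4.5]
force: [-0.5, -0.0, -3.3]
opening: 0.243
grip_force: 30.0
t: 43.7
eef_pos: [528.6, -105.5, 33.7]
tool_rot: [-180.0, -0.0, 4.3]
force: [-1.4, 2.7, 2.4]
opening: 0.241
grip_force: 30.0
```

```bash
python3 -m inch '[[[0,0,0.5,0,0,0],[0,0,0.5,0,0,0],[0,0,0.5,0,0,0],[0,0,0.4,0,0,0],[0,0,0,0,0,0],[0,0,0,0,0,0],[0,0,0,0,0,0],[0,0,0,0,0,0],[0,0,0,0,0,0],[0,0,0,0,0,0]]]'
```

```text
t: 44.7
eef_pos: [527.9, -105.6, 31.8]
tool_rot: [-180.0, 0.0, 4.3]
force: [-4.1, 2.7, 5.6]
opening: 0.239
grip_force: 30.0
```

```bash
python3 -m inch '[[[0,0,0.4,0,0,0],[0,0,0.3,0,0,0],[0,0,0,0,0,0],[0,0,0,0,0,0],[0,0,0,0,0,0],[0,0,-5,0,0,0],[0,0,-11,0,0,0],[0,0,-4,0,0,0],[1,-14,0,0,0,0],[2,-28,0,0,0,0]]]'
python3 -m inch '[[[2,-28,0,0,0,0],[2,-28,0,0,0,0],[1.4,-13.5,0,0,0,0],[0,0,7,0,0,0],[0,0,6,0,0,0],[0,0,2,0,0,0],[0,0,1,0,0,0],[0,0,1,0,0,0],[0,0,0.5,0,0,0],[0,0,0,0,0,0]]]'
```

```text
t: 45.7
eef_pos: [527.9, -65.3, 50.9]
tool_rot: [179.9, 0.0, 4.0]
force: [0.1, 0.3, -5.2]
opening: 0.238
grip_force: 30.0
t: 46.7
eef_pos: [528.5, 5.2, 33.8]
tool_rot: [180.0, -0.0, 4.2]
force: [-2.0, -2.8, 1.0]
opening: 0.241
grip_force: 30.0
```

```bash
python3 -m inch '[[[0,0,0.5,0,0,0],[0,0,0.5,0,0,0],[0,0,0.5,0,0,0],[0,0,0.5,0,0,0],[0,0,0.3,0,0,0],[0,0,0,0,0,0],[0,0,0,0,0,0],[0,0,0,0,0,0],[0,0,0,0,0,0],[0,0,0,0,0,0]]]'; python3 - <<'E'
from h import *
s=arm.sense();print(s['force'])
snap("side","s11.png");a=cv2.imread("pics/s11.png")
b=cv2.imread("pics/s9.png");f=lambda i:cv2.resize(i[205:295,280:360],None,fx=6,fy=6,interpolation=cv2.INTER_CUBIC)[:,:400]
cv2.imwrite("pics/c11.png",cv2.resize(a[205:295,270:390],(800,600),interpolation=cv2.INTER_CUBIC))
E
```

```text
t: 47.7
eef_pos: [528.1, 5.8, 31.4]
tool_rot: [180.0, 0.0, 4.3]
force: [-5.2, -4.0, 7.5]
opening: 0.24
grip_force: 30.1
[-5.20962032 -3.97313165  7.48400494]
```

View pics/c11.png

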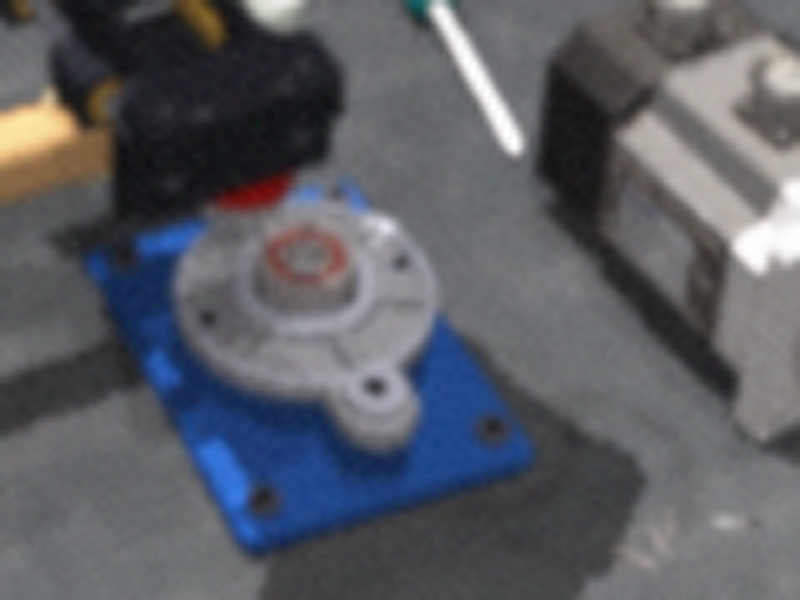

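The shield now lies down round the stake with the bearing standing clear of it, and the right boss is at (375,385) in the crop. I'll make one last check press on the right, then put the mallet away.

```bash
python3 -m inch '[[[0,0,-8,0,0,0],[0,0,-11,0,0,0],[-1,14,0,0,0,0],[-2,28,0,0,0,0],[-2,28,0,0,0,0],[-2,28,0,0,0,0],[-1.4,13.5,2,0,0,0],[0,0,7,0,0,0],[0,0,6,0,0,0],[0,0,2,0,0,0]]]'
python3 -m inch '[[[0,0,0.8,0,0,0],[0,0,0.7,0,0,0],[0,0,0.4,0,0,0],[0,0,0.3,0,0,0],[0,0,0,0,0,0],[0,0,0,0,0,0],[0,0,0,0,0,0],[0,0,0,0,0,0],[0,0,0,0,0,0],[0,0,0,0,0,0]]]'
```

```text
t: 48.75
eef_pos: [527.8, -104.2, 32.6]
tool_rot: [-180.0, 0.1, 4.4]
force: [-4.6, -2.9, 4.5]
opening: 0.239
grip_force: 30.0
t: 49.75
eef_pos: [527.9, -104.5, 31.5]
tool_rot: [-180.0, 0.0, 4.4]
force: [-6.6, -1.0, 7.1]
opening: 0.241
grip_force: 30.0
```

Right gives 11.6 N at 31.5 and left 12 N at 31.4, so the shield is level and seated. I'll carry the mallet to the free bench left of the stand.

```bash
python3 -m inch '[[[0,0,-8,0,0,0],[0,0,-14,0,0,0],[0,0,-8,0,0,0],[-9.2,-35,0,0,0,0],[-9.2,-42,0,0,0,0],[-9.2,-42,0,0,0,0],[-9.2,-42,0,0,0,0],[-9.2,-42,0,0,0,0],[-9.2,-33,0,0,0,0],[0,0,10,0,0,0]]]'
python3 -m inch '[[[0,0,18,0,0,0],[0,0,20,0,0,0],[0,0,12,0,0,0],[0,0,5,0,0,0],[0,0,2,0,0,0],[0,0,1,0,0,0],[0,0,0.5,0,0,0],[0,0,0.5,0,0,0],[0,0,0,0,0,0],[0,0,0,0,0,0]]]'
```

```text
t: 50.75
eef_pos: [455.1, 132.3, 52.7]
tool_rot: [-179.8, -0.2, 4.8]
force: [1.0, -0.2, -4.2]
opening: 0.239
grip_force: 30.0
t: 51.75
eef_pos: [455.6, 125.6, -7.8]
tool_rot: [-180.0, -0.0, 4.3]
force: [0.3, -0.0, -3.8]
opening: 0.241
grip_force: 30.0
```

```bash
python3 -m inch '[[[0,0,0.6,0,0,0],[0,0,0.6,0,0,0],[0,0,0.6,0,0,0],[0,0,0.6,0,0,0],[0,0,0.6,0,0,0],[0,0,0.6,0,0,0],[0,0,0.6,0,0,0],[0,0,0.4,0,0,0],[0,0,0,0,0,0],[0,0,0,0,0,0]]]'
```

```text
t: 52.75
eef_pos: [455.2, 125.5, -12.6]
tool_rot: [180.0, 0.0, 4.3]
force: [-4.9, -1.1, 3.7]
opening: 0.24
grip_force: 30.0
```

```bash
python3 -m inch '[[[0,0,-0.7,0,0,0],[0,0,0,0,0,0],[0,0,0,0,0,0],[0,0,0,0,0,0],[0,0,0,0,0,0],[0,0,0,0,0,0],[0,0,-5,0,0,0],[0,0,-20,0,0,0],[0,0,-35,0,0,0],[0,0,-40,0,0,0]]]' 0
python3 -m inch '[[[0,0,-30,0,0,0],[0,0,-20,0,0,0],[0,0,0,0,0,0],[0,0,0,0,0,0],[0,0,0,0,0,0],[0,0,0,0,0,0],[0,0,0,0,0,0],[0,0,0,0,0,0],[0,0,0,0,0,0],[0,0,0,0,0,0]]]' 0
python3 - <<'E'
from h import *
np.set_printoptions(precision=1,suppress=True)
snap("side","s12.png");im=cv2.imread("pics/s12.png").astype(int);b,g,r=im[...,0],im[...,1],im[...,2]
for nm,P in (("red face",[505,130,0]),("handle end",[325,116,46])):
    u=w2px("side",P)[0];m=(r>90)&(g<60)&(b<60);yy,xx=np.nonzero(m);k=(abs(xx-u[0])<22)&(abs(yy-u[1])<22)
    print(nm,u,k.sum(),xx[k].min(),xx[k].max(),yy[k].min(),yy[k].max())
print("white",w2px("side",[505,130,92]));m=(b>170)&(g>170)&(r>170);yy,xx=np.nonzero(m);u=w2px("side",[505,130,92])[0];k=(abs(xx-u[0])<15)&(abs(yy-u[1])<15);print(k.sum(),xx[k].mean(),yy[k].mean())
E
```

```text
t: 53.75
eef_pos: [454.4, 125.3, 88.8]
tool_rot: [180.0, 0.1, 4.3]
force: [1.4, 1.0, -0.2]
opening: 1.0
grip_force: 0.0
t: 54.75
eef_pos: [455.4, 125.6, 138.0]
tool_rot: [-180.0, 0.0, 4.3]
force: [-0.2, -0.2, -0.6]
opening: 0.997
grip_force: 0.0
red face [262.1 222.3] 80 256 269 217 226
handle end [194.  229.8] 164 193 210 221 234
white [[260.4 195. ]]
110 261.2818181818182 195.93636363636364
```

```bash
python3 -c "
from station import arm
print(arm.sign_off())"
```

```text
the job is handed in; nothing more can be done
None
```

The shield is tapped down and, by matching end presses on both bosses (about 12 N at heights within 0.1 mm), level on the rubber ring; the mallet stands on the bench left of the stand, forces read at or below about 13 N, and the job was handed in at about 55 s.

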